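# Fit the second blanching basket

## Robot

A 6-joint arm with a two-finger parallel gripper is mounted at the origin on the work surface. World frame = base frame: x ahead of the robot, y to its left, z up, the work surface at z = 0. Lengths are in m, angles in rad, forces in N, time in s.
With the tool pointing down it reaches from about 0.35 to 0.85 m from the base axis. Payload 8.1 kg.
Tool frame: the origin (TCP) lies where the fingers leave the gripper's body, on its centre line; the fingertips stand 73 mm ahead of it and the grasp point (between the pads) lies 54 mm ahead of it; z points along the fingers, x is the direction in which the jaws open and shut, and the axes are right-handed (so a half turn about z gives the same grasp; the last joint's range is limited). The gripper opens to 85 mm and grips with 20 to 120 N. Pads are 22 mm wide; open, the fingers measure 114 mm over their backs; the gripper's body (76 mm by 85 mm) begins 54 mm behind the grasp point. The pads swing forward as they close: fully open they stand 13 mm farther back than shut.
Start: joints at [1.083, 0.13, 1.488, -0, 1.523, -0.085], TCP at [0.235, 0.552, 0.304] pointing down, gripper open.
Joint ranges: [-2.96, 2.96], [-0.89, 2.26], [0.02, 2.5], [-1.34, 4.48], [0, 2.73], [-2.66, 2.66]. Speed limits (rad/s): [2.39, 2.39, 2.79, 3.14, 3.14, 3.14].

## Interface

Orientations are given as a unit quaternion [w, x, y, z].
In Python, from rig import bot gives the robot as it stands.
- The arm moves only by the shell command python3 -m handwheel 'ROWS'. ROWS is JSON, a list of rows, each a list of 7 numbers: the closure, from 0 (fully open) to 1 (shut), then the shift along the tool's x, y, z in cm, then the turn, a rotation vector about the tool's x, y, z in degrees. In form: [[gripper, tx, ty, tz, rx, ry, rz], ...]. A call has 1 to 20 rows; each row is the pose to reach, as a shift and turn from the pose commanded when the call began, along the tool's axes at that moment; what a row does not reach only later rows make up. A row lasts 1/12 s, in which the tool goes at most 41.7 mm and 7.16 degrees, less where a joint would pass 70% of its speed; a pose out of reach is approached as far as the arm can. A call with a gripper value outside its range is refused whole. The fingers move at their own pace and stop on an object; the grip force is fixed at half the most. Time passes only in rows, so rows that repeat a pose let the fingers close. It gives the time, the measured TCP pose, the force and the opening at its end, in the units of the state.
- bot.observe(): the state, without advancing time (a new reading comes with each control period).
- bot.camera(name): name is "side" or "top"; returns (picture, depth): 400x640x3 uint8, red, green, blue; 400x640 float32, m along the optical axis (not along the pixel's ray), 0 where there is no reading.
- bot.camera_params(name): a dict with "fx", "fy", "cx", "cy" (pixels), "dist" ([k1, k2, p1, p2, k3] as OpenCV has them; the pictures are not rectified), "R" (3x3) and "t" (3): a world point X has camera coordinates R X + t. Camera axes: x right, y down, z forward; pixel columns grow to the right and rows downward; lengths in m; the calibration is good to about 2 mm. A picture is of the moment at which its call begins. camera_params takes no time and is no camera call.
- bot.sign_off(): hands the job in, once; it reports no verdict.
The state is a dict: "clock": time; "q": joint angles; "joint_velocities": joint speeds; "joint_efforts": joint torques, N m; "position": TCP position; "eef_rot": TCP orientation; "ft_force": force on the tool from outside, world axes, zero at the start; "wrist_torque": the same for the moment, N m; "gripper_width": finger opening in m.
Only numpy, scipy, OpenCV 4.12 (cv2) and the standard library are available. Lean on these libraries where they do the work, as an engineer would, in place of code of your own. Each camera call takes 0.05 s, during which the arm holds its last target. There are 200 camera calls.

## Task

One of the two pots on the hob already has its blanching basket in; the other still has its lid on. Take that lid off and lay it flat in the middle of the wooden board, then lift the spare basket up off its hook and lower it into the pot you opened so that it stands level on the pot's floor. Keep the basket and the lid upright and do not drop either, leave the pots where they stand, and do not disturb the basket that is already in or the skimmer on the other hook.

Things in the scene. Friction and masses are not known exactly. Their poses are not given: they have to be found in the camera images.
- pot_1: Steel pot, loose, on one of the two zones of a 45 mm high black hob. 146 mm outside diameter, 95 mm high, wall 2.5 mm, floor 4 mm thick, 700 g. Two small loop handles reach 96 mm from its axis along its own +x and -x, 76 to 83 mm above its base. Origin: centre of its underside; z up. It carries either the lid or the fitted basket.
- pot_2: Second pot, the same in every way, about 210 mm beside pot_1.
- lid: Round steel lid, 154 mm across, about 250 g, on one of the pots. Origin: centre of the underside of its 132 mm wide lip, which drops 6 mm into the pot (or rests on the surface it is laid on). Flange 6 to 10 mm above the origin, low dome up to 20 mm, black round knob 36 mm in diameter from 26 to 50 mm above the origin.
- lid_knob (a point): Centre of the lid's black knob, 38 mm above the lid's origin.
- basket: The spare basket, hanging upright by its red grip on one of the stand's hooks. Round steel-wire body 116 mm across, 72 mm deep, about 250 g, flat base. Two wires rise from its rim at own +y and -y to a red grip on its centre line; 160 mm high in all. Origin: centre of the base; z up.
- basket_grip (a point): Point to pinch on the spare basket: centre line of its red grip, 147 mm above the base. The grip is a closed upright loop 40 mm wide along the basket's own y, 12 mm thick along its own x, from 104 to 160 mm above the base, with an opening 22 mm wide from 112 to 150 mm, through which the hook passes. Pinch it from above across the 40 mm.
- fitted_basket: An identical basket already standing in one of the pots: leave it there. Its red grip reaches up to 209 mm above the bench. Origin: centre of its base.
- board: Wooden chopping board, 240 mm (own x) by 200 mm (own y), 16 mm thick, fixed on the bench to the left or right of the hob. Origin: centre of its underside.
- stand: Utensil stand on the hob's other side, fixed: dark grey base plate 215 x 210 x 10 mm; at its back (own x = +90 mm) two posts and a 12 mm rail, top at 269 mm; two steel hooks come forward from the rail towards its own -x, at own y = +65 and -65 mm. Things hang turned like the stand. Origin: centre of the base's underside; z up.
- hook_1 (a point): Top of the seat of the hook at the stand's own +y side, 249 mm above the bench. Each hook is an 8 mm rod sloping gently down to the seat, then up at 45 degrees to a tip 12 mm farther forward (own -x) and 12 mm higher. To come off, a loop must rise 15 to 25 mm and then move 35 mm or more along the stand's own -x.
- hook_2 (a point): The same point of the hook at the stand's own -y side, 249 mm above the bench.
- skimmer: Steel skimmer on the other hook: perforated disc 86 mm across in its own y-z plane, straight handle, hanging loop 30 mm wide, 197 mm long in all, 120 g. Leave it hanging. Origin: 197 mm below the top of its loop, under the disc.

How it is judged:
On the way, in this order (a step that is already met when the one before it is completed fails the run):
1. the lid lies flat on the wooden board, let go (horizontal distance between lid and board below 0.05 m and z of lid in the frame of board between 0.01 and 0.021 m and angle between lid's own z axis and vertical below 0.1 rad and linear speed of lid below 0.03 m/s and contact force between the fingers and lid below 0.3 N), for 0.2 s.
2. the spare basket is off its hook and held up clear of the stand, upright (horizontal distance between basket and stand above 0.16 m and height (world z) of basket above 0.06 m and angle between basket's own z axis and vertical below 0.5 rad), for 0.1 s.
At the end, for the whole second after the job is handed in: Lid flat and right way up on the board, centre within 50 mm of its centre; spare basket level on the floor of the pot that had the lid (within 5 mm, tilt under 0.1 rad); both pots upright; pots and the other basket within 30 mm of where they stood; all at rest (horizontal distance between lid and board below 0.05 m and z of lid in the frame of board between 0.01 and 0.021 m and angle between lid's own z axis and vertical below 0.1 rad and ((horizontal distance between basket and pot_1 below 0.016 m and z of basket in the frame of pot_1 below 0.009 m and angle between basket's own z axis and vertical below 0.1 rad) or (horizontal distance between basket and pot_2 below 0.016 m and z of basket in the frame of pot_2 below 0.009 m and angle between basket's own z axis and vertical below 0.1 rad)) and angle between each of pot_1, pot_2's own z axis and vertical below 0.06 rad and distance of each of pot_1, pot_2, fitted_basket from where it was at the start of the episode below 0.03 m and linear speed of each of basket, lid, pot_1, pot_2 below 0.03 m/s); the robot touches nothing.
It fails at once if the basket already in its pot is pulled out or shifted by more than 30 mm (distance of fitted_basket from where it was at the start of the episode above 0.03 m).
It fails at once if a pot is shifted by more than 40 mm or tipped (distance of any of pot_1, pot_2 from where it was at the start of the episode above 0.04 m or angle between any of pot_1, pot_2's own z axis and vertical above 0.25 rad).
It fails at once if the skimmer is knocked off its hook (moved by more than 60 mm) (distance of skimmer from where it was at the start of the episode above 0.06 m).
It fails at once if the spare basket or the lid is tipped by more than 0.6 rad (angle between any of basket, lid's own z axis and vertical above 0.6 rad).
It fails at once if the basket is dropped into a pot, or the lid onto the board (faster than 0.6 m/s below the pot's rim, or in the last 40 mm above the board) ((horizontal distance between basket and pot_1 below 0.05 m and z of basket in the frame of pot_1 below 0.095 m and linear speed of basket above 0.6 m/s) or (horizontal distance between basket and pot_2 below 0.05 m and z of basket in the frame of pot_2 below 0.095 m and linear speed of basket above 0.6 m/s) or (horizontal distance between lid and board below 0.1 m and z of lid in the frame of board below 0.056 m and linear speed of lid above 0.6 m/s)).
It also fails if it takes over 64 s, if anything falls off the work surface, if the arm or the gripper's body presses on something with over 40 N, if the wrist force passes 120 N, or if a joint passes its speed limit or range.

## Working session

There is one attempt and no reset: what is moved stays moved. The work goes in short steps, Python scripts to look and compute and a shell command to move; the robot and the scene stay as the last step left them, time stands still between calls to the robot, and variables do not carry over. Pictures are saved under pics/ and viewed, about 8 in all and at most 12, crops included, and the job is handed in when it is done.

```bash
mkdir -p pics; cat > h.py <<'E'
import numpy as np, cv2
from rig import bot
def grab(n):
    im,d=bot.camera(n); np.savez(f'{n}.npz',im=im,d=d); return im,d
def ray(n,uv):
    P=bot.camera_params(n); K=np.array([[P['fx'],0,P['cx']],[0,P['fy'],P['cy']],[0,0,1]])
    p=cv2.undistortPoints(np.array(uv,float).reshape(-1,1,2),K,np.array(P['dist'],float)).reshape(-1,2)
    R=np.array(P['R']);t=np.array(P['t'])
    return R,t,np.c_[p,np.ones(len(p))]
def onplane(n,uv,z):
    R,t,r=ray(n,uv); C=-R.T@t; D=r@R; return C+D*((z-C[2])/D[:,2])[:,None]
def cloud(n,uv,d):
    R,t,r=ray(n,uv); return (r*np.array(d)[:,None]-t)@R
def allcloud(n,d):
    v,u=np.mgrid[:400,:640]; return cloud(n,np.c_[u.ravel(),v.ravel()],d.ravel()).reshape(400,640,3)
E
python3 - <<'E'
from h import *
o=bot.observe(); print({k:np.round(v,3) for k,v in o.items()})
ims=[]
for n in('top','side'):
    im,d=grab(n); cv2.imwrite(f'pics/{n}0.png',im[...,::-1]); P=bot.camera_params(n); print(n,np.round(-np.array(P['R']).T@np.array(P['t']),3),(d==0).mean())
E
```

```text
{'clock': np.float64(0.0), 'q': array([ 1.083,  0.131,  1.489,  0.   ,  1.523, -0.085]), 'joint_velocities': array([-0.001, -0.   ,  0.   ,  0.   ,  0.001, -0.   ]), 'joint_efforts': array([-0.0000e+00, -5.6940e+01, -5.0055e+01, -0.0000e+00,  1.5000e-02,
        0.0000e+00]), 'position': array([0.235, 0.552, 0.303]), 'eef_rot': array([ 0.   ,  0.834,  0.551, -0.001]), 'ft_force': array([0.951, 0.42 , 0.584]), 'wrist_torque': array([ 0.016,  0.02 , -0.049]), 'gripper_width': np.float64(0.086)}
top [0.408 0.012 1.101] 0.00394921875
side [-0.108 -0.856  1.188] 0.01057421875
```

View pics/top0.png

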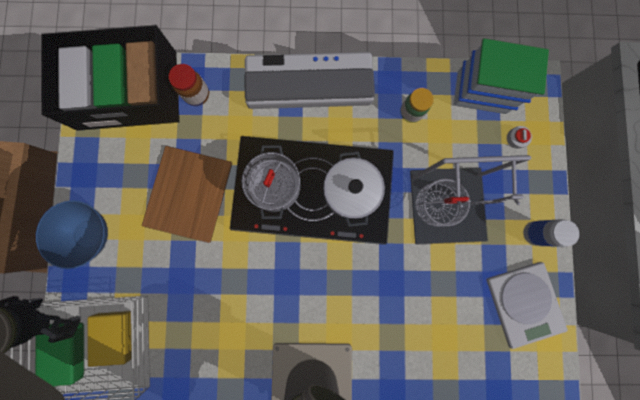

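View pics/side0.png

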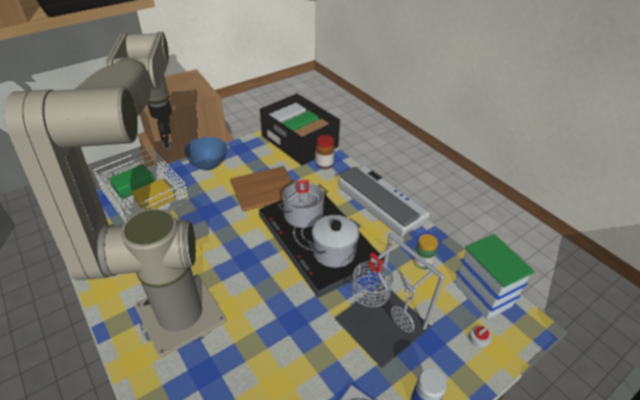

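The top view looks straight down, with +x up and +y left. It shows the board at about (187,193), the fitted basket's pot at (270,180), the lidded pot with its knob at (356,186), and the spare basket's red grip at (457,200) above the stand plate at (450,205). The side view shows the red grip on the hook at (376,262) and the skimmer on the right-hand hook at (403,318).

```bash
cat > m.py <<'E'
from h import *
T=np.load('top.npz');S=np.load('side.npz')
def mask(im,kind):
    h=cv2.cvtColor(im,cv2.COLOR_RGB2HSV); H,s,v=[h[...,i].astype(int) for i in range(3)]
    if kind=='red': return (((H<7)|(H>172))&(s>150)&(v>70))
    if kind=='wood': return ((H>5)&(H<18)&(s>70)&(v>60))
    if kind=='dark': return (v<45)
    if kind=='grey': return (s<60)&(v>35)&(v<85)
def comps(m,box,minA=15):
    x0,y0,x1,y1=box; k=np.zeros(m.shape,np.uint8); k[y0:y1,x0:x1]=m[y0:y1,x0:x1]
    n,l,st,c=cv2.connectedComponentsWithStats(k)
    return [(l==i) for i in np.argsort(-st[:,4]) if i>0 and st[i,4]>=minA]
E
python3 - <<'E'
from m import *
np.set_printoptions(precision=4,suppress=True)
ct=allcloud('top',T['d']); cs=allcloud('side',S['d'])
def rep(name,k,c):
    v,u=np.nonzero(k); p=c[k]; print(name,'n',k.sum(),'uv',u.mean().round(1),v.mean().round(1),'med',np.median(p,0),'p5',np.percentile(p,5,0),'p95',np.percentile(p,95,0))
for k in comps(mask(T['im'],'red'),(240,130,520,240),12): rep('T red',k,ct)
for k in comps(mask(S['im'],'red'),(270,160,420,300),12): rep('S red',k,cs)
for k in comps(mask(T['im'],'dark'),(335,165,380,205),12): rep('T knob',k,ct)
for k in comps(mask(S['im'],'dark'),(322,210,350,235),12): rep('S knob',k,cs)
def rect(name,k,z):
    cn=max(cv2.findContours(k.astype(np.uint8),0,1)[0],key=cv2.contourArea).reshape(-1,2)
    w=onplane('top',cn,z)[:,:2]; print(name,cv2.minAreaRect((w*1000).astype(np.float32)))
rect('board',comps(mask(T['im'],'wood'),(135,135,240,250))[0],.016)
print('z board',np.median(ct[180:200,180:195,2]))
g=comps(mask(T['im'],'grey'),(400,155,500,255))
for k in g[:2]: rect('stand',k,.01)
# lid: points with z .138-.156 in region
z=ct[...,2]; sub=np.zeros(z.shape,bool); sub[145:230,310:400]=1
k=sub&(z>.133)&(z<.160); w=ct[k][:,:2]
print('lid circ',cv2.minEnclosingCircle((w*1000).astype(np.float32)),k.sum())
sub[:]=0; sub[140:220,232:308]=1
k=sub&(z>.130)&(z<.150);print('pot rim circ',cv2.minEnclosingCircle((ct[k][:,:2]*1000).astype(np.float32)))
for nm,c in(('T',ct),('S',cs)):
  # rail/hooks
  q=c.reshape(-1,3); m=(q[:,2]>.235)&(q[:,2]<.29)&(q[:,1]<-.1)&(q[:,1]>-.5)&(q[:,0]>.35)&(q[:,0]<.75)
  print(nm,'rail pts',m.sum()); print(q[m][::max(1,m.sum()//25)])
E
python3 -c "
import cv2,numpy as np
a=cv2.imread('pics/top0.png')[140:255,390:545];b=cv2.imread('pics/side0.png')[220:370,320:460]
f=lambda x:cv2.resize(x,(800,300*1) if 0 else (int(x.shape[1]*300/x.shape[0]),300),interpolation=2)
cv2.imwrite('pics/c1.png',np.hstack([f(a),f(b)]))"
```

```text
T red n 104 uv 268.9 177.9 med [0.5415 0.1128 0.2058] p5 [0.5249 0.1041 0.1585] p95 [0.5559 0.1197 0.21  ]
T red n 79 uv 458.3 199.2 med [ 0.4908 -0.3194  0.2569] p5 [ 0.4863 -0.3356  0.2371] p95 [ 0.4957 -0.3038  0.26  ]
T red n 36 uv 517.8 135.0 med [ 0.7002 -0.5823  0.0392] p5 [ 0.6875 -0.5857  0.0358] p95 [ 0.7126 -0.576   0.042 ]
T red n 15 uv 255.6 225.6 med [0.4294 0.1607 0.0446] p5 [0.4265 0.1577 0.0411] p95 [0.4349 0.1657 0.0477]
T red n 13 uv 284.6 228.4 med [0.4249 0.0808 0.0454] p5 [0.4194 0.0778 0.042 ] p95 [0.4277 0.0861 0.0471]
S red n 110 uv 375.0 262.3 med [ 0.4875 -0.3246  0.2275] p5 [ 0.4838 -0.3426  0.0444] p95 [ 0.6297 -0.1949  0.2579]
S red n 53 uv 302.5 186.1 med [0.5392 0.11   0.1815] p5 [0.5226 0.0996 0.1564] p95 [0.5536 0.1172 0.2067]
T knob n 128 uv 355.0 185.8 med [ 0.5265 -0.0956  0.1832] p5 [ 0.5142 -0.1078  0.1808] p95 [ 0.5388 -0.0834  0.1859]
T knob n 15 uv 377.7 166.3 med [ 0.602  -0.1765  0.0441] p5 [ 0.5949 -0.1795  0.0422] p95 [ 0.6049 -0.1703  0.0481]
S knob n 70 uv 331.4 211.7 med [0.6354 0.0605 0.0436] p5 [0.6121 0.0394 0.04  ] p95 [0.6584 0.07
[... 1361 characters left out ...]
 0.5725 -0.2857  0.2652]
 [ 0.5696 -0.2946  0.2579]
 [ 0.5749 -0.3131  0.2627]
 [ 0.5815 -0.3269  0.2626]
 [ 0.5636 -0.3222  0.257 ]
 [ 0.558  -0.3247  0.2544]
 [ 0.5766 -0.3628  0.2694]
 [ 0.5312 -0.3218  0.2479]
 [ 0.5129 -0.3206  0.2504]
 [ 0.4832 -0.3118  0.2534]
 [ 0.4938 -0.3283  0.2579]
 [ 0.5808 -0.4022  0.2664]
 [ 0.4871 -0.3253  0.2466]
 [ 0.5822 -0.4191  0.2694]
 [ 0.5829 -0.4293  0.2706]
 [ 0.5769 -0.4298  0.2625]
 [ 0.5782 -0.4492  0.2685]
 [ 0.5784 -0.4547  0.2613]
 [ 0.5798 -0.467   0.2645]
 [ 0.5807 -0.4766  0.2655]
 [ 0.5406 -0.452   0.2565]
 [ 0.5836 -0.4798  0.2449]
 [ 0.4999 -0.4443  0.2577]
 [ 0.5175 -0.455   0.247 ]
 [ 0.4932 -0.4558  0.254 ]
 [ 0.4974 -0.4671  0.2504]]
```

View pics/c1.png

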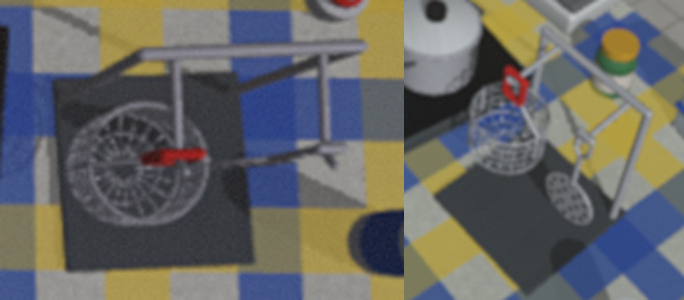

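Measurements against the given sizes:
- **Board:** 238x201 mm, centre (0.520, 0.363), top at z 0.016.
- **Lid:** radius 76.8 mm, centre (0.527, -0.097), knob top at 0.183 (expected 0.184).
- **Spare grip:** (0.490, -0.320), top at about 0.259 (expected 0.259).

Next I'll work out the moves.

```bash
cat > go.py <<'E'
# usage: go.py x y z yawdeg [...]: shifts (cm, tool axes now) to TCP targets with tool straight down
import sys; from h import *
from scipy.spatial.transform import Rotation as Ro
o=bot.observe(); q=o['eef_rot']; R=Ro.from_quat([q[1],q[2],q[3],q[0]]); p=np.array(o['position'])
print('clk',round(float(o['clock']),2),'p',p.round(4),'yaw',np.degrees(np.arctan2(*R.as_matrix()[[1,0],0])).round(1),'w',round(float(o['gripper_width']),4),'F',np.round(o['ft_force'],1))
a=list(map(float,sys.argv[1:]))
for i in range(0,len(a),4):
    G=Ro.from_euler('z',a[i+3],degrees=True)*Ro.from_euler('x',180,degrees=True)
    print((R.inv().apply(np.array(a[i:i+3])-p)*100).round(2),(R.inv()*G).as_rotvec(degrees=True).round(1))
E
python3 go.py .40 .2 .37 33 .527 -.097 .36 0 .527 -.097 .231 0
python3 - <<'E'
from m import *
ct=allcloud('top',T['d'])
k=comps(mask(T['im'],'red'),(430,180,480,215),12)[0]; p=ct[k]; p=p[p[:,2]>.25]
l=cv2.fitLine(p[:,:2].astype(np.float32),cv2.DIST_HUBER,0,.001,.001).ravel(); print('grip dir',np.degrees(np.arctan2(l[1],l[0])),p.mean(0),np.ptp(p,axis=0))
q=ct.reshape(-1,3); m=(q[:,2]>.262)&(q[:,2]<.275)&(q[:,1]<-.28)&(q[:,1]>-.5)&(q[:,0]>.56)&(q[:,0]<.6)
l=cv2.fitLine(q[m][:,:2].astype(np.float32),cv2.DIST_HUBER,0,.001,.001).ravel(); print('rail dir',np.degrees(np.arctan2(l[1],l[0])),l[2:],np.percentile(q[m],[1,99],0))
E
```

```text
clk 0.1 p [0.235  0.5516 0.3029] yaw 66.9 w 0.0855 F [0.4 0.5 0.2]
[-25.89  28.96  -6.67] [ 0.   0.1 33.9]
[-48.24  52.29  -5.63] [ 0.1  0.1 66.9]
[-48.21  52.29   7.27] [ 0.1  0.1 66.9]
grip dir -76.398506 [ 0.49028123 -0.31385244  0.26928956] [0.08791537 0.35246361 0.85111445]
rail dir -86.92351 [ 0.58143926 -0.39340135] [[ 0.57236378 -0.47718073  0.26222596]
 [ 0.59196858 -0.28391479  0.27118052]]
```

```bash
python3 -m handwheel '[[0,-25.9,29,-6.7,0,0,34],[0,-25.9,29,-6.7,0,0,34],[0,-25.9,29,-6.7,0,0,34],[0,-25.9,29,-6.7,0,0,34],[0,-25.9,29,-6.7,0,0,34],[0,-25.9,29,-6.7,0,0,34],[0,-25.9,29,-6.7,0,0,34],[0,-25.9,29,-6.7,0,0,34],[0,-48.2,52.3,-5.6,0,0,67],[0,-48.2,52.3,-5.6,0,0,67],[0,-48.2,52.3,-5.6,0,0,67],[0,-48.2,52.3,-5.6,0,0,67],[0,-48.2,52.3,-5.6,0,0,67],[0,-48.2,52.3,-5.6,0,0,67],[0,-48.2,52.3,-5.6,0,0,67],[0,-48.2,52.3,-5.6,0,0,67],[0,-48.2,52.3,-5.6,0,0,67],[0,-48.2,52.3,-5.6,0,0,67],[0,-48.2,52.3,-5.6,0,0,67],[0,-48.2,52.3,-5.6,0,0,67]]'; python3 go.py .527 -.097 .231 0
```

```text
clock: 1.77
position: [0.5271, -0.0966, 0.3592]
eef_rot: [-0.0, 1.0, -0.001, -0.001]
ft_force: [-0.3, 0.4, -0.8]
gripper_width: 0.0858
clk 1.77 p [ 0.5271 -0.0966  0.3592] yaw -0.2 w 0.0858 F [-0.3  0.4 -0.8]
[1.000e-02 6.000e-02 1.282e+01] [-0.1  0.1 -0.2]
```

```bash
python3 -m handwheel '[[0,0,0,4,0,0,0],[0,0,0,8,0,0,0],[0,0,0,11,0,0,0],[0,0,0,12.4,0,0,0],[0,0,0,12.8,0,0,0],[0,0,0,12.8,0,0,0],[1,0,0,12.8,0,0,0],[1,0,0,12.8,0,0,0],[1,0,0,12.8,0,0,0],[1,0,0,12.8,0,0,0],[1,0,0,12.8,0,0,0],[1,0,0,12.8,0,0,0],[1,0,0,12.8,0,0,0],[1,0,0,12.8,0,0,0],[1,0,0,12.8,0,0,0],[1,0,0,12.8,0,0,0],[1,0,0,12.8,0,0,0]]'
```

```text
clock: 3.18
position: [0.5283, -0.0966, 0.2337]
eef_rot: [0.0, 1.0, -0.001, 0.001]
ft_force: [-0.8, 0.9, 6.1]
gripper_width: 0.0343
```

```bash
python3 -m handwheel '[[1,0,0,-1,0,0,0],[1,0,0,-2,0,0,0],[1,0,0,-4,0,0,0],[1,0,0,-7,0,0,0],[1,0,0,-10,0,0,0],[1,0,0,-13,0,0,0],[1,0,0,-14,0,0,0],[1,0,0,-14,0,0,0]]'; python3 go.py .52 .363 .37 0 .52 .363 .115 0; python3 -c "
from h import *
im,d=grab('side'); cv2.imwrite('pics/s1.png',cv2.resize(im[100:320,200:460,::-1],None,fx=2,fy=2))"
```

```text
clock: 3.85
position: [0.5285, -0.0968, 0.3762]
eef_rot: [0.001, 1.0, -0.001, 0.003]
ft_force: [1.1, 0.1, -2.1]
gripper_width: 0.0341
clk 3.85 p [ 0.5285 -0.0968  0.3762] yaw -0.1 w 0.0341 F [ 1.1  0.1 -2.1]
[ -0.92 -45.98   0.52] [ 0.1 -0.4 -0.1]
[ -1.09 -46.03  26.02] [ 0.1 -0.4 -0.1]
```

View pics/s1.png

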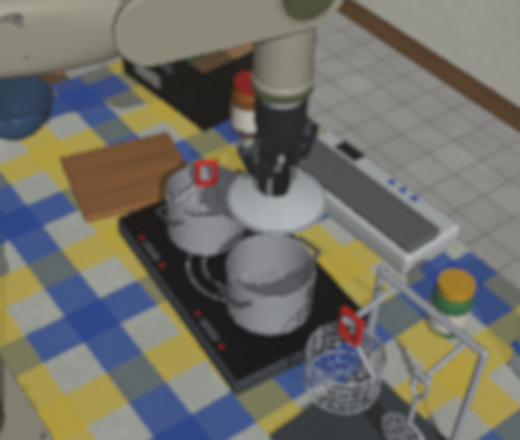

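The lid is off and level in the gripper, and the pot at crop (270,285) is open and empty. Next I'll carry the lid over the fitted basket to the board.

```bash
python3 -m handwheel '[[1,0,-3,-1,0,0,0],[1,0,-7,-1,0,0,0],[1,0,-11,-1,0,0,0],[1,0,-15,-1,0,0,0],[1,0,-19,-1,0,0,0],[1,0,-23,-1,0,0,0],[1,-0.5,-27,-1,0,0,0],[1,-0.9,-31,-1,0,0,0],[1,-0.9,-35,-1,0,0,0],[1,-0.9,-39,0,0,0,0],[1,-0.9,-42,3,0,0,0],[1,-0.9,-44,6,0,0,0],[1,-0.9,-45,9,0,0,0],[1,-0.9,-46,12,0,0,0],[1,-0.9,-46,15,0,0,0],[1,-0.9,-46,18,0,0,0],[1,-0.9,-46,21,0,0,0],[1,-0.9,-46,23,0,0,0],[1,-0.9,-46,23,0,0,0],[1,-0.9,-46,23,0,0,0]]'; python3 go.py .52 .363 .1165 0
```

```text
clock: 5.57
position: [0.5167, 0.3622, 0.138]
eef_rot: [0.002, 1.0, -0.001, -0.003]
ft_force: [0.2, 0.1, -0.8]
gripper_width: 0.034
clk 5.57 p [0.5167 0.3622 0.138 ] yaw -0.1 w 0.034 F [ 0.2  0.1 -0.8]
[ 0.35 -0.09  2.14] [ 0.2  0.4 -0.1]
```

```bash
python3 -m handwheel '[[1,0.2,0,0.5,0,0,0],[1,0.3,0,1.0,0,0,0],[1,0.3,0,1.3,0,0,0],[1,0.3,0,1.6,0,0,0],[1,0.3,0,1.8,0,0,0],[1,0.3,0,1.9,0,0,0],[1,0.3,0,1.9,0,0,0],[1,0.3,0,1.9,0,0,0],[1,0.3,0,1.9,0,0,0]]'; python3 go.py .52 .363 .1165 0
```

```text
clock: 6.32
position: [0.5221, 0.3636, 0.1231]
eef_rot: [-0.0, 1.0, -0.001, 0.0]
ft_force: [-0.2, 0.0, -2.0]
gripper_width: 0.0339
clk 6.32 p [0.5221 0.3636 0.1231] yaw -0.1 w 0.0339 F [-0.2  0.  -2. ]
[-0.21  0.06  0.66] [-0.  -0.  -0.1]
```

```bash
python3 -m handwheel '[[1,-0.2,0,0.2,0,0,0],[1,-0.2,0,0.4,0,0,0],[1,-0.2,0,0.5,0,0,0],[1,-0.2,0,0.6,0,0,0],[1,-0.2,0,0.6,0,0,0],[1,-0.2,0,0.6,0,0,0],[1,-0.2,0,0.6,0,0,0]]'; python3 go.py .52 .363 .1165 0
```

```text
clock: 6.9
position: [0.5201, 0.3636, 0.117]
eef_rot: [-0.0, 1.0, -0.001, 0.0]
ft_force: [-0.9, -0.4, -2.9]
gripper_width: 0.0342
clk 6.9 p [0.5201 0.3636 0.117 ] yaw -0.1 w 0.0342 F [-0.9 -0.4 -2.9]
[-0.01  0.06  0.05] [-0.  -0.  -0.1]
```

```bash
python3 -m handwheel '[[1,0,0,0.1,0,0,0],[1,0,0,0.1,0,0,0],[1,0,0,0.15,0,0,0],[1,0,0,0.15,0,0,0],[1,0,0,0.15,0,0,0],[1,0,0,0.15,0,0,0]]'
```

```text
clock: 7.4
position: [0.5201, 0.3637, 0.1158]
eef_rot: [-0.0, 1.0, -0.001, 0.0]
ft_force: [-1.6, -1.0, 1.6]
gripper_width: 0.0337
```

Contact: the weight is off the wrist (+1.6 N), so I'll release.

```bash
python3 -m handwheel '[[0.5,0,0,0.1,0,0,0],[0,0,0,0.1,0,0,0],[0,0,0,0.1,0,0,0],[0,0,0,0.1,0,0,0],[0,0,0,0.1,0,0,0],[0,0,0,0.1,0,0,0],[0,0,0,0.1,0,0,0],[0,0,0,0.1,0,0,0],[0,0,0,-2,0,0,0],[0,0,0,-5,0,0,0],[0,0,0,-9,0,0,0],[0,0,0,-13,0,0,0],[0,0,0,-17,0,0,0],[0,0,0,-21,0,0,0],[0,0,0,-25,0,0,0],[0,0,0,-28,0,0,0],[0,0,0,-28,0,0,0]]'; python3 go.py .44 -.02 .39 -45 .487 -.320 .39 -87
python3 - <<'E'
from m import *
im,d=grab('top'); c=allcloud('top',d)
q=c.reshape(-1,3); m=(q[:,2]>.02)&(q[:,2]<.045)&(abs(q[:,1]-.363)<.09)&(abs(q[:,0]-.52)<.09)
w=q[m]; print('lid',cv2.minEnclosingCircle((w[:,:2]*1000).astype(np.float32)),m.sum())
cv2.imwrite('pics/t1.png',cv2.resize(im[120:260,130:530,::-1],None,fx=2,fy=2,interpolation=2))
z=c[...,2]; sub=np.zeros(z.shape,bool); sub[145:230,310:400]=1
k=sub&(z>.136)&(z<.144); print('pot rim',np.percentile(c[k],[2,50,98],0)); E2=cv2.fitEllipse((c[k][:,:2]*1000).astype(np.float32)); print(E2,k.sum())
E
```

```text
clock: 8.82
position: [0.5214, 0.3644, 0.4052]
eef_rot: [-0.003, 1.0, -0.001, 0.006]
ft_force: [0.3, 0.4, 1.5]
gripper_width: 0.0854
clk 8.82 p [0.5214 0.3644 0.4052] yaw -0.1 w 0.0854 F [0.3 0.4 1.5]
[-8.11 38.46  1.17] [-0.6 -0.5 44.9]
[-3.37 68.46  1.02] [-0.8 -0.2 86.9]
lid ((520.8950805664062, 357.9548645019531), 116.25505065917969) 2202
pot rim [[ 0.45577696 -0.16942918  0.13615382]
 [ 0.53337827 -0.10332684  0.13939285]
 [ 0.59905521 -0.02703633  0.14286025]]
((527.3462524414062, -97.75703430175781), (142.53280639648438, 143.0244598388672), 80.4275894165039) 197
```

View pics/t1.png

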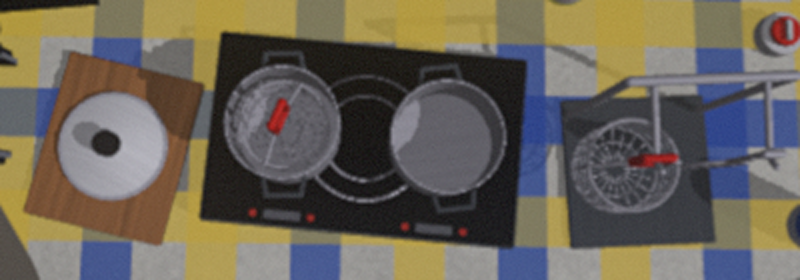

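The lid lies flat in the middle of the board (crop 110,145). The open pot's rim centre is (0.527, -0.098) with a 143 mm diameter, and the other objects haven't moved. Next is the spare basket's grip.

```bash
python3 -m handwheel '[[0,-4,19,1,0,0,22],[0,-4,19,1,0,0,22],[0,-4,19,1,0,0,22],[0,-4,19,1,0,0,22],[0,-8,38.5,1,0,0,45],[0,-8,38.5,1,0,0,45],[0,-8,38.5,1,0,0,45],[0,-8,38.5,1,0,0,45],[0,-8,38.5,1,0,0,45],[0,-3.3,68.4,1,0,0,87],[0,-3.3,68.4,1,0,0,87],[0,-3.3,68.4,1,0,0,87],[0,-3.3,68.4,1,0,0,87],[0,-3.3,68.4,1,0,0,87],[0,-3.3,68.4,1,0,0,87],[0,-3.3,68.4,1,0,0,87],[0,-3.3,68.4,1,0,0,87],[0,-3.3,68.4,1,0,0,87],[0,-3.3,68.4,1,0,0,87],[0,-3.3,68.4,1,0,0,87]]'; python3 go.py .489 -.320 .301 -87
```

```text
clock: 10.53
position: [0.4858, -0.3199, 0.3839]
eef_rot: [-0.0, 0.725, -0.689, -0.001]
ft_force: [-0.1, 0.8, -0.2]
gripper_width: 0.0859
clk 10.53 p [ 0.4858 -0.3199  0.3839] yaw -87.1 w 0.0859 F [-0.1  0.8 -0.2]
[ 0.04 -0.34  8.29] [ 0.1  0.1 -0.1]
```

```bash
python3 -m handwheel '[[0,0,0,0,0,0,0],[0,0,0,0,0,0,0],[0,0,0,0,0,0,0]]'; python3 go.py .489 -.320 .301 -87
```

```text
clock: 10.78
position: [0.4863, -0.3193, 0.3858]
eef_rot: [-0.0, 0.725, -0.688, 0.0]
ft_force: [-0.8, -0.4, 0.2]
gripper_width: 0.0852
clk 10.78 p [ 0.4863 -0.3193  0.3858] yaw -87.0 w 0.0852 F [-0.8 -0.4  0.2]
[ 0.08 -0.26  8.48] [-0. -0.  0.]
```

```bash
python3 -m handwheel '[[0,0.1,-0.3,3,0,0,0],[0,0.1,-0.3,5,0,0,0],[0,0.1,-0.3,7,0,0,0],[0,0.1,-0.3,8,0,0,0],[0,0.1,-0.3,8.4,0,0,0],[0,0.1,-0.3,8.4,0,0,0],[1,0.1,-0.3,8.4,0,0,0],[1,0.1,-0.3,8.4,0,0,0],[1,0.1,-0.3,8.4,0,0,0],[1,0.1,-0.3,8.4,0,0,0],[1,0.1,-0.3,8.4,0,0,0],[1,0.1,-0.3,8.4,0,0,0],[1,0.1,-0.3,8.4,0,0,0],[1,0.1,-0.3,8.4,0,0,0],[1,0.1,-0.3,8.4,0,0,0],[1,0.1,-0.3,8.4,0,0,0],[1,0.1,-0.3,8.4,0,0,0],[1,0.1,-0.3,8.4,0,0,0]]'; python3 go.py .489 -.320 .322 -87
```

```text
clock: 12.28
position: [0.4897, -0.3216, 0.3029]
eef_rot: [-0.0, 0.725, -0.689, 0.001]
ft_force: [0.7, 0.1, 6.8]
gripper_width: 0.0388
clk 12.28 p [ 0.4897 -0.3216  0.3029] yaw -87.1 w 0.0388 F [0.7 0.1 6.8]
[-0.16  0.05 -1.91] [-0.1 -0.1 -0.1]
```

```bash
python3 -c "
from h import *
im,d=grab('side'); cv2.imwrite('pics/s2.png',cv2.resize(im[180:370,300:470,::-1],None,fx=3,fy=3,interpolation=2))"
```

```text
(no output)
```

View pics/s2.png

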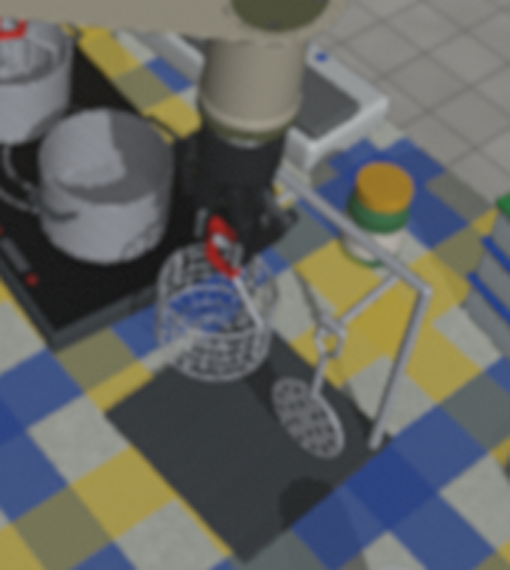

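The fingers hold the red grip squarely (crop 222,245) at 39 mm, and the skimmer at (305,415) is untouched. Next I'll lift 20 mm and pull out along the stand's own -x, which is tool +y.

```bash
python3 -m handwheel '[[1,0,0,-0.5,0,0,0],[1,0,0,-1,0,0,0],[1,0,0,-1.5,0,0,0],[1,0,0,-2,0,0,0],[1,0,0,-2.1,0,0,0],[1,0,0,-2.1,0,0,0],[1,0,0,-2.1,0,0,0],[1,0,0,-2.1,0,0,0]]'; python3 go.py .43 -.32 .32 -87
```

```text
clock: 13.0
position: [0.489, -0.3211, 0.322]
eef_rot: [0.0, 0.725, -0.689, -0.0]
ft_force: [0.7, 0.2, -3.6]
gripper_width: 0.0385
clk 13.0 p [ 0.489  -0.3211  0.322 ] yaw -87.1 w 0.0385 F [ 0.7  0.2 -3.6]
[-0.41  5.88  0.2 ] [ 0.   0.  -0.1]
```

```bash
python3 -m handwheel '[[1,0,0.5,0,0,0,0],[1,0,1,0,0,0,0],[1,0,1.7,0,0,0,0],[1,0,2.4,0,0,0,0],[1,0,3.1,0,0,0,0],[1,0,3.8,0,0,0,0],[1,0,4.5,0,0,0,0],[1,0,5.2,0,0,0,0],[1,0,6,0,0,0,0],[1,0,6,0,0,0,0],[1,0,6,0,0,0,0]]'; python3 go.py .42 -.32 .40 -87 .527 -.098 .40 -87
python3 -c "
from h import *
im,d=grab('side'); cv2.imwrite('pics/s3.png',cv2.resize(im[180:370,280:450,::-1],None,fx=3,fy=3,interpolation=2))"
```

```text
clock: 13.92
position: [0.4288, -0.3244, 0.3226]
eef_rot: [-0.0, 0.725, -0.689, 0.0]
ft_force: [-1.2, 0.6, -3.7]
gripper_width: 0.0391
clk 13.92 p [ 0.4288 -0.3244  0.3226] yaw -87.1 w 0.0391 F [-1.2  0.6 -3.7]
[-0.48  0.86 -7.74] [-0.  -0.  -0.1]
[-22.12 -10.95  -7.74] [-0.  -0.  -0.1]
```

View pics/s3.png

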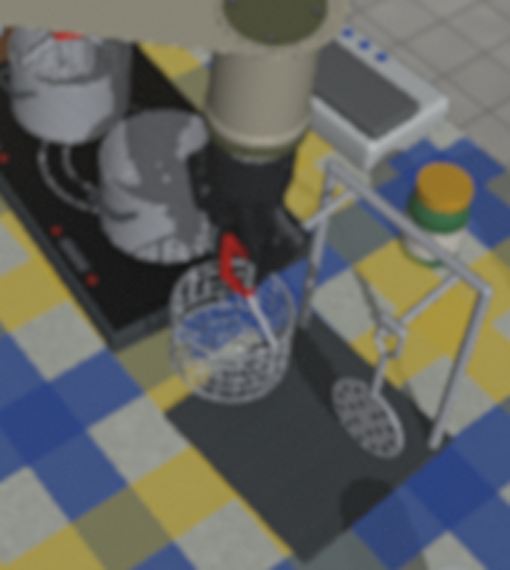

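The loop is clear of the hook, the basket is upright and the skimmer still hangs. Next I'll raise it and carry it over the open pot.

```bash
python3 -m handwheel '[[1,0,0.5,-2,0,0,0],[1,0,0.5,-4,0,0,0],[1,0,0.5,-6,0,0,0],[1,-2,0.2,-7.7,0,0,0],[1,-5,-1,-7.7,0,0,0],[1,-8,-2.5,-7.7,0,0,0],[1,-11,-4.5,-7.7,0,0,0],[1,-14,-6.5,-7.7,0,0,0],[1,-17,-8.5,-7.7,0,0,0],[1,-19.5,-10,-7.7,0,0,0],[1,-21.3,-10.7,-7.7,0,0,0],[1,-22.1,-10.9,-7.7,0,0,0],[1,-22.1,-10.9,-7.7,0,0,0],[1,-22.1,-10.9,-7.7,0,0,0],[1,-22.1,-10.9,-7.7,0,0,0],[1,-22.1,-10.9,-7.7,0,0,0]]'; python3 go.py .527 -.098 .36 -87 .527 -.098 .251 -87
python3 - <<'E'
from m import *
np.set_printoptions(precision=4,suppress=True)
im,d=grab('side'); c=allcloud('side',d)
q=c.reshape(-1,3); m=(q[:,2]>.195)&(q[:,2]<.275)&(abs(q[:,1]+.098)<.09)&(abs(q[:,0]-.527)<.09)
print(m.sum(),np.percentile(q[m],[2,98],0), cv2.minEnclosingCircle((q[m][:,:2]*1000).astype(np.float32)))
im,d=grab('top'); c=allcloud('top',d); q=c.reshape(-1,3);m=(q[:,2]>.195)&(q[:,2]<.275)&(abs(q[:,1]+.098)<.09)&(abs(q[:,0]-.527)<.09)
print(m.sum(),np.percentile(q[m],[2,98],0), cv2.minEnclosingCircle((q[m][:,:2]*1000).astype(np.float32)))
E
```

```text
clock: 15.3
position: [0.5265, -0.0993, 0.3995]
eef_rot: [0.0, 0.724, -0.689, 0.0]
ft_force: [-0.0, -0.1, -2.4]
gripper_width: 0.0388
clk 15.3 p [ 0.5265 -0.0993  0.3995] yaw -87.2 w 0.0388 F [-0.  -0.1 -2.4]
[-0.13 -0.06  3.95] [-0.  -0.  -0.2]
[-0.13 -0.06 14.85] [-0.  -0.  -0.2]
554 [[ 0.4571 -0.1601  0.1955]
 [ 0.573  -0.046   0.2715]] ((514.5082397460938, -102.55386352539062), 63.02603530883789)
449 [[ 0.4571 -0.1558  0.1962]
 [ 0.527  -0.0722  0.274 ]] ((491.1505126953125, -114.14833068847656), 51.44104766845703)
```

Depth puts the body centre about 12 mm off in x, so I'll check for tilt before lowering.

```bash
python3 - <<'E'
from m import *
np.set_printoptions(precision=4,suppress=True)
S=np.load('side.npz');T=np.load('top.npz')
for n,D in(('side',S),('top',T)):
    q=allcloud(n,D['d']).reshape(-1,3)
    for a,b in((.19,.205),(.205,.22),(.22,.235),(.235,.25),(.25,.265),(.265,.275),(.275,.29)):
        m=(q[:,2]>a)&(q[:,2]<b)&(abs(q[:,1]+.098)<.09)&(abs(q[:,0]-.527)<.1)
        if m.sum()>8: print(n,a,m.sum(),np.percentile(q[m],[2,98],0)[:,:2].ravel())
a=S['im'][130:290,240:420,::-1];b=T['im'][130:250,300:430,::-1]
f=lambda x:cv2.resize(x,(int(x.shape[1]*350/x.shape[0]),350),interpolation=2)
cv2.imwrite('pics/c4.png',np.hstack([f(a),f(b)]))
E
```

```text
side 0.19 191 [ 0.4581 -0.1588  0.5634 -0.048 ]
side 0.205 64 [ 0.4539 -0.1609  0.5693 -0.047 ]
side 0.22 89 [ 0.4573 -0.1598  0.5707 -0.0462]
side 0.235 87 [ 0.4586 -0.1602  0.5734 -0.0447]
side 0.25 104 [ 0.4609 -0.1603  0.5746 -0.0457]
side 0.265 78 [ 0.4616 -0.1589  0.5303 -0.048 ]
side 0.275 28 [ 0.4899 -0.1553  0.5244 -0.0537]
top 0.19 220 [ 0.4573 -0.1558  0.5293 -0.078 ]
top 0.205 30 [ 0.4549 -0.1555  0.5169 -0.0714]
top 0.22 34 [ 0.4578 -0.1565  0.5154 -0.0728]
top 0.235 34 [ 0.4591 -0.1543  0.5171 -0.0726]
top 0.25 28 [ 0.461  -0.1558  0.5175 -0.0707]
top 0.265 112 [ 0.4624 -0.154   0.5144 -0.0705]
```

View pics/c4.png

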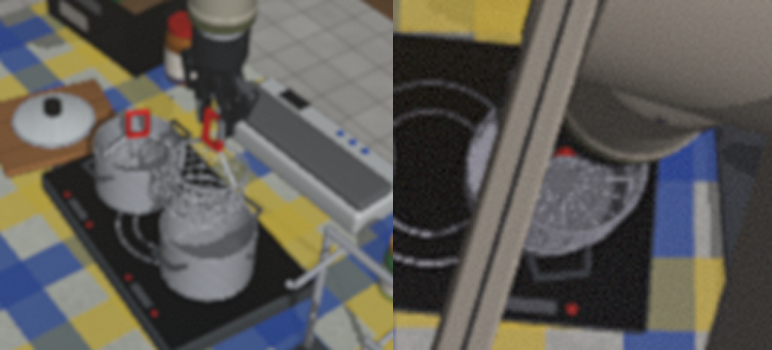

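The basket is gripped but swung about 6° about the jaw axis, with its base toward -x. The centre is at x 0.512 at z 0.21 and 0.518 at z 0.26. I'll turn the tool +6° about its x, shift to re-centre, then measure again.

```bash
python3 -m handwheel '[[1,-0.2,0.2,0,2,0,0],[1,-0.4,0.4,0,4,0,0],[1,-0.5,0.6,0,6,0,0],[1,-0.5,0.6,0,6,0,0],[1,-0.5,0.6,0,6,0,0],[1,-0.5,0.6,0,6,0,0],[1,-0.5,0.6,0,6,0,0]]'; python3 - <<'E'
from m import *
np.set_printoptions(precision=4,suppress=True)
im,d=grab('side'); q=allcloud('side',d).reshape(-1,3)
for a,b in((.19,.205),(.205,.22),(.22,.235),(.235,.25),(.25,.265),(.265,.275)):
    m=(q[:,2]>a)&(q[:,2]<b)&(abs(q[:,1]+.098)<.09)&(abs(q[:,0]-.527)<.1)
    e=np.percentile(q[m],[2,98],0)[:,:2]; print(a,m.sum(),e.ravel(),'ctr',e.mean(0))
E
python3 go.py
```

```text
clock: 15.98
position: [0.5206, -0.0936, 0.3993]
eef_rot: [-0.038, 0.724, -0.688, 0.036]
ft_force: [-0.3, -0.7, -2.2]
gripper_width: 0.0387
0.19 230 [ 0.4711 -0.1517  0.5794 -0.0411] ctr [ 0.5252 -0.0964]
0.205 69 [ 0.4693 -0.1537  0.5838 -0.0398] ctr [ 0.5265 -0.0968]
0.22 89 [ 0.4697 -0.1532  0.5827 -0.0378] ctr [ 0.5262 -0.0955]
0.235 76 [ 0.4702 -0.1534  0.5837 -0.0388] ctr [ 0.5269 -0.0961]
0.25 95 [ 0.4696 -0.1543  0.5819 -0.04  ] ctr [ 0.5258 -0.0971]
0.265 72 [ 0.4694 -0.1537  0.5809 -0.0414] ctr [ 0.5252 -0.0976]
clk 16.03 p [ 0.5207 -0.0935  0.3993] yaw -87.1 w 0.0388 F [ 0.3 -0.2 -2.6]
```

The basket is now upright and centred to about 1.5 mm: (0.526, -0.097) against the pot's (0.527, -0.098). Lowering in world z means about ty = 0.105d and tz = 0.995d.

```bash
python3 -m handwheel '[[1,0,0.16,1.5,0,0,0],[1,0,0.37,3.5,0,0,0],[1,0,0.58,5.5,0,0,0],[1,0,0.79,7.5,0,0,0],[1,0,1.0,9.5,0,0,0],[1,0,1.16,11,0,0,0],[1,0,1.27,12,0,0,0],[1,0,1.37,13,0,0,0],[1,0,1.42,13.5,0,0,0],[1,0,1.42,13.5,0,0,0],[1,0,1.42,13.5,0,0,0],[1,0,1.42,13.5,0,0,0]]'; python3 go.py
```

```text
clock: 17.03
position: [0.5211, -0.0935, 0.2649]
eef_rot: [-0.038, 0.724, -0.688, 0.037]
ft_force: [0.6, -0.7, -3.0]
gripper_width: 0.0387
clk 17.03 p [ 0.5211 -0.0935  0.2649] yaw -87.1 w 0.0387 F [ 0.6 -0.7 -3. ]
```

```bash
python3 -m handwheel '[[1,0,0.03,0.3,0,0,0],[1,0,0.06,0.6,0,0,0],[1,0,0.08,0.8,0,0,0],[1,0,0.1,0.9,0,0,0],[1,0,0.1,1.0,0,0,0],[1,0,0.1,1.0,0,0,0],[1,0,0.1,1.0,0,0,0],[1,0,0.1,1.0,0,0,0]]'
```

```text
clock: 17.7
position: [0.5206, -0.0933, 0.2536]
eef_rot: [-0.038, 0.724, -0.688, 0.036]
ft_force: [0.2, 0.4, -2.7]
gripper_width: 0.039
```

```bash
python3 -m handwheel '[[1,0,0,0.1,0,0,0],[1,0,0.02,0.2,0,0,0],[1,0,0.02,0.25,0,0,0],[1,0,0.02,0.25,0,0,0],[1,0,0.02,0.25,0,0,0],[1,0,0.02,0.25,0,0,0]]'
```

```text
clock: 18.2
position: [0.5213, -0.0935, 0.2534]
eef_rot: [-0.039, 0.724, -0.688, 0.037]
ft_force: [-5.6, 0.4, 11.3]
gripper_width: 0.0385
```

Floor contact: 11 N at TCP z 0.2534, which puts the base at about 0.049, as expected. I'll ease off, release and back out.

```bash
python3 -m handwheel '[[1,0,0,-0.15,0,0,0],[1,0,0,-0.15,0,0,0],[0.6,0,0,-0.15,0,0,0],[0.4,0,0,-0.15,0,0,0],[0,0,0,-0.15,0,0,0],[0,0,0,-0.15,0,0,0],[0,0,0,-0.15,0,0,0],[0,0,0,-0.15,0,0,0],[0,0,0,-0.15,0,0,0],[0,0,0,-1,0,0,0],[0,0,0,-2,0,0,0],[0,0,0,-4,0,0,0],[0,0,0,-7,0,0,0],[0,0,0,-10,0,0,0],[0,0,0,-13,0,0,0],[0,0,0,-13,0,0,0]]'; python3 go.py .42 -.3 .42 -87
```

```text
clock: 19.53
position: [0.5085, -0.0946, 0.3896]
eef_rot: [-0.041, 0.724, -0.688, 0.041]
ft_force: [0.7, 0.2, 0.5]
gripper_width: 0.085
clk 19.53 p [ 0.5085 -0.0946  0.3896] yaw -87.1 w 0.085 F [0.7 0.2 0.5]
[20.08  9.47 -4.08] [-6.7 -0.2 -0.1]
```

```bash
python3 -m handwheel '[[0,3,1,-3,0,0,0],[0,6,3,-4,0,0,0],[0,9,5,-4,0,0,0],[0,12,7,-4,0,0,0],[0,15,8,-4,0,0,0],[0,18,9,-4,0,0,0],[0,20,9.5,-4,0,0,0],[0,20,9.5,-4,0,0,0],[0,20,9.5,-4,0,0,0],[0,20,9.5,-4,0,0,0]]'; python3 - <<'E'
from m import *
np.set_printoptions(precision=4,suppress=True)
im,d=grab('top'); c=allcloud('top',d); z=c[...,2]
cv2.imwrite('pics/t5.png',cv2.resize(im[120:260,130:530,::-1],None,fx=2,fy=2,interpolation=2))
def box(cx,cy,r,a,b): return (abs(c[...,0]-cx)<r)&(abs(c[...,1]-cy)<r)&(z>a)&(z<b)
def fit(n,k): print(n,k.sum(),cv2.fitEllipse((c[k][:,:2]*1000).astype(np.float32)))
fit('pot rim',box(.527,-.098,.078,.134,.146))
k=box(.527,-.098,.062,.115,.127); e=np.percentile(c[k],[2,98],0);print('basket rim z',k.sum(),e.ravel(),e.mean(0))
k=comps(mask(im,'red'),(325,160,385,210),12)[0]; p=c[k]; print('grip',np.median(p[p[:,2]>.19],0),p[:,2].max())
k=box(.527,-.098,.05,.04,.062); print('base',k.sum(),np.median(c[k],0)); 
k=box(.52,.363,.08,.0215,.06); e=np.percentile(c[k],[1,99],0); print('lid',e.ravel(),e.mean(0))
g=comps(mask(im,'red'),(240,150,300,205),12)[0]; print('fitted grip',np.median(c[g],0))
E
python3 go.py
```

```text
clock: 20.37
position: [0.4189, -0.2984, 0.4109]
eef_rot: [-0.038, 0.724, -0.688, 0.036]
ft_force: [-1.1, 0.1, -0.3]
gripper_width: 0.0855
pot rim 229 ((527.4544677734375, -98.54415130615234), (138.95921325683594, 143.98353576660156), 89.19401550292969)
basket rim z 263 [ 0.4716 -0.1544  0.1162  0.5844 -0.0382  0.1256] [ 0.528  -0.0963  0.1209]
grip [ 0.5254 -0.0904  0.2075] 1.1014455951765616
base 988 [ 0.5233 -0.0976  0.0492]
lid [0.4492 0.2902 0.0228 0.5923 0.4347 0.0394] [0.5208 0.3624 0.0311]
fitted grip [0.5411 0.1127 0.206 ]
clk 20.42 p [ 0.419  -0.2981  0.4109] yaw -87.0 w 0.0853 F [-0.6  0.7 -0.5]
```

View pics/t5.png

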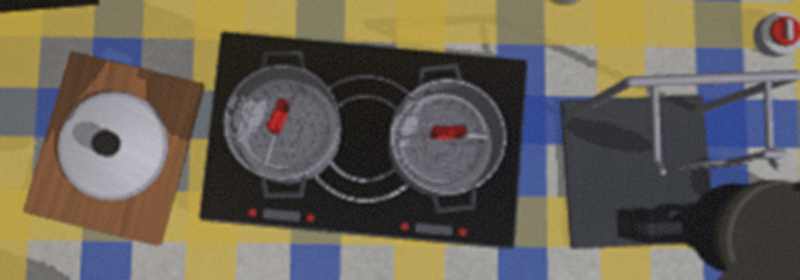

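The final view shows the spare basket level in the right pot: its grip is at crop (449,132), its rim at z 0.121 and its base at 0.049, and it is 2 mm off the pot's centre. The lid is on the board, the arm is clear, and the fitted basket and pots are unmoved. I'll hand it in.

```bash
python3 -c "
from rig import bot
print(bot.sign_off())"
```

```text
the job is handed in; nothing more can be done
None
```

I took the lid off its pot and laid it flat on the board. I then unhooked the spare basket, lowered it to the floor of the opened pot and handed the job in at about 20 s. `sign_off` gives no verdict, so the results below are from my own last camera checks.

| Item | Last measurement | Needed |
|---|---|---|
| Lid on board | about 1 mm from the board's centre, flat | within 50 mm |
| Spare basket in pot | rim centre about 2 mm from the pot's centre | within 16 mm |
| Basket height | base at z 0.049, rim at 0.121, matching a level basket on the pot floor | within 5 mm |
| Opened pot | moved under 1 mm | within 30 mm |
| Fitted basket | grip moved under 1 mm | within 30 mm |

- **Fitted basket's pot:** I didn't measure it separately at the end. It looked unmoved in the final picture.
- **Skimmer:** it hung undisturbed when I last saw it clearly, just after unhooking the basket. In the final picture the arm partly covers that area, so I did not re-measure it.
- **Check that disagreed:** over the pot, the basket hung about 6° off vertical in the grip. I tilted the tool to correct it, and a second measurement showed it upright and centred before I lowered it.
- **Small mismatch:** in the last view the grip's red pixels sat about 8 mm off the pot centre in y. I put that down to some of them being hidden or mixed with background, since the rim and base both agreed with the pot's centre.

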